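Rake a heap of desiccant blocks into an even layer

ROBOT

A 7-joint arm with a two-finger parallel gripper is mounted at the origin on the work surface. World frame = base frame: x ahead of the robot, y to its left, z up, the work surface at z = 0. Lengths are in m, angles in rad, forces in N, time in s.
With the tool pointing down it reaches from about 0.425 to 0.925 m from the base axis. Payload 6.8 kg.
Tool frame: the origin (TCP) lies on the centre line of the jaws, within the pads' length; the fingertips stand 17 mm ahead of it and the grasp point (between the pads) lies 2 mm behind it; z points along the fingers, x is the direction in which the jaws open and shut, and the axes are right-handed (so a half turn about z gives the same grasp; the last joint's range is limited). The gripper opens to 85 mm and grips with 20 to 120 N. Pads are 22 mm wide; open, the fingers measure 114 mm over their backs; the gripper's body (76 mm by 85 mm) begins 54 mm behind the grasp point. The pads swing forward as they close: fully open they stand 13 mm farther back than shut.
Start: joints at [-1.371, 0.477, 0.022, 1.555, -0.011, 1.109, -0.083], TCP at [0.204, 0.643, 0.248] pointing down, gripper open.
Joint ranges: [-2.96, 2.96], [-0.34, 2.1], [-1.41, 1.46], [0.24, 2.44], [-1.37, 4.51], [0.17, 1.92], [-2.96, 2.96]. Speed limits (rad/s): [2.39, 2.39, 3.14, 3.14, 3.14, 3.14, 3.14].

INTERFACE

Orientations are given as a rotation vector (axis times angle).
In Python, from bench import r gives the robot as it stands.
- The arm moves only by the tool arm_command, never from a script. Its argument "increments" is a list of rows, each a list of 3 entries, a list of its own where there are three numbers: the shift along the world's x, y, z in m, then the turn, a rotation vector about the world's x, y, z in rad, then the opening in per cent of the stroke, from 0 (shut) to 100 (fully open). A call has 1 to 10 rows; each row is the pose to reach, as a shift and turn from the pose commanded when the call began; what a row does not reach only later rows make up. A row lasts 1/10 s, in which the tool goes at most 50 mm and 8.59 degrees, less where a joint would pass 70% of its speed; a pose out of reach is approached as far as the arm can. A call with a gripper value outside its range is refused whole. The fingers move at their own pace and stop on an object; "newtons" is the grip in N (left out, the last holds). Time passes only in rows, so rows that repeat a pose let the fingers close. It gives the time, the measured TCP pose, the force and the opening at its end, in the units of the state.
- r.get_obs(): the state, without advancing time (a new reading comes with each control period).
- r.grab_frame(name): name is "scene" or "top"; returns the picture (480x640x3 uint8, blue, green, red); there is no depth.
- r.camera_model(name): a dict with "camera_matrix" (3x3 intrinsics, pixels), "camera_from_world" (4x4, takes a point from world to camera coordinates). Camera axes: x right, y down, z forward; pixel columns grow to the right and rows downward; lengths in m; the calibration is good to about 2 mm. A picture is of the moment at which its call begins. camera_model takes no time and is no camera call.
- r.hand_in(): hands the job in, once; it reports no verdict.
The state is a dict: "clock": time; "joints": joint angles; "qvel": joint speeds; "tau": joint torques, N m; "tcp_pos": TCP position; "orientation": TCP orientation; "contact_force": force on the tool from outside, world axes, zero at the start; "moment": the same for the moment, N m; "grip_width": finger opening in m.
Only numpy, scipy, OpenCV 4.12 (cv2) and the standard library are available. Lean on these libraries where they do the work, as an engineer would, in place of code of your own. Each camera call takes 0.05 s, during which the arm holds its last target. There are 200 camera calls.

TASK

Take the rake from its rest and rake the heap of desiccant blocks out over the tray's bed into one even layer: three rows of three lying flat, the near row right up against the tray's near end wall, the far row by the far end wall, the middle row midway between. Draw them along with the tine tips resting lightly on the bed, press hard on neither bed nor blocks, and touch the blocks with the rake only. Then lay the rake back in its rest as you found it and leave the other things where they stand.

Things in the scene. Friction and masses are not known exactly. Their poses are not given: they have to be found in the camera images.
- tray: Open stainless drawer tray, rigid, level, fixed. Inside 190 mm long (x) by 128 mm wide (y); walls 3 mm, rim 40 mm above the bench. Origin: on the bench under its middle; +x along its length to the far end, away from the robot (within 25 degrees), z up. A rod pull stands 25 mm out of the near (-x) end wall, 22 mm above the bench.
- bed (a point): Middle of the tray's flat perforated bed, on its surface, 10 mm above the bench; axes as the tray. The even layer is 3 rows of 3 flat blocks (centres 8 mm above the bed): near row at x -78 mm (touching the near wall), middle row at -3 mm, far row at +73 mm, where the back of the heap already lies; in each row y about -42, 0, +42 mm.
- block1: Tan desiccant block, 34 x 34 x 16 mm, its upper edges bevelled 5 mm at 45 degrees, about 20 g, smooth. Origin at its centre, z its 16 mm direction. At the start flat in the heap at the tray's far end: in the bottom layer, back row (by the far wall). The blocks are alike; which ends where, and which face is down, does not matter.
- block2: Tan desiccant block, 34 x 34 x 16 mm, its upper edges bevelled 5 mm at 45 degrees, about 20 g, smooth. Origin at its centre, z its 16 mm direction. At the start flat in the heap at the tray's far end: in the bottom layer, back row (by the far wall). The blocks are alike; which ends where, and which face is down, does not matter.
- block3: Tan desiccant block, 34 x 34 x 16 mm, its upper edges bevelled 5 mm at 45 degrees, about 20 g, smooth. Origin at its centre, z its 16 mm direction. At the start flat in the heap at the tray's far end: in the bottom layer, back row (by the far wall). The blocks are alike; which ends where, and which face is down, does not matter.
- block4: Tan desiccant block, 34 x 34 x 16 mm, its upper edges bevelled 5 mm at 45 degrees, about 20 g, smooth. Origin at its centre, z its 16 mm direction. At the start flat in the heap at the tray's far end: in the bottom layer, front row. The blocks are alike; which ends where, and which face is down, does not matter.
- block5: Tan desiccant block, 34 x 34 x 16 mm, its upper edges bevelled 5 mm at 45 degrees, about 20 g, smooth. Origin at its centre, z its 16 mm direction. At the start flat in the heap at the tray's far end: in the bottom layer, front row. The blocks are alike; which ends where, and which face is down, does not matter.
- block6: Tan desiccant block, 34 x 34 x 16 mm, its upper edges bevelled 5 mm at 45 degrees, about 20 g, smooth. Origin at its centre, z its 16 mm direction. At the start flat in the heap at the tray's far end: in the bottom layer, front row. The blocks are alike; which ends where, and which face is down, does not matter.
- block7: Tan desiccant block, 34 x 34 x 16 mm, its upper edges bevelled 5 mm at 45 degrees, about 20 g, smooth. Origin at its centre, z its 16 mm direction. At the start flat in the heap at the tray's far end: in the top layer, lying across the two bottom rows. The blocks are alike; which ends where, and which face is down, does not matter.
- block8: Tan desiccant block, 34 x 34 x 16 mm, its upper edges bevelled 5 mm at 45 degrees, about 20 g, smooth. Origin at its centre, z its 16 mm direction. At the start flat in the heap at the tray's far end: in the top layer, lying across the two bottom rows. The blocks are alike; which ends where, and which face is down, does not matter.
- block9: Tan desiccant block, 34 x 34 x 16 mm, its upper edges bevelled 5 mm at 45 degrees, about 20 g, smooth. Origin at its centre, z its 16 mm direction. At the start flat in the heap at the tray's far end: in the top layer, lying across the two bottom rows. The blocks are alike; which ends where, and which face is down, does not matter.
- rake: Steel hand rake, 0.22 kg. Origin: middle of the grip, on the handle's axis; x along the handle to the head, y across, z up. Grip: blue flat-sided sleeve 20 mm wide (y), 18 mm high, from x -50 to +24 mm, taken from above across its width. Round rod, 10 mm, from x -100 mm (16 mm ball end) to +47 mm, bent down to the head. Centre of mass 19 mm ahead of the origin.
- rake_tips (a point): End of the rake's middle tine, 55 mm ahead of and 75 mm below the rake's origin; axes as the rake. Head: crossbar 106 mm wide (y), 10 mm thick, 39 to 47 mm above the tips; seven upright round tines, 5 mm thick with rounded ends, 16 mm apart (y -48 to +48 mm), their ends level. Held firmly it is stiff: on the rigid bed the force grows by about 10 N per mm.
- rest: White rake rest, fixed: base plate 160 x 80 x 6 mm and two uprights with V notches (90 degrees, mouth 42 mm, arms up to 106 mm above the bench) at x +36 and -85 mm. Origin: on the bench below the rake's grip. The rake's rod lies in both notches, head at +x, tines hanging 17 mm above the bench.
- rest_seat (a point): Where the rake's origin is when it lies home in its rest: 92 mm above the rest's origin. The rake's x lies along this point's x.
- tube_rack: Loose cream rack of six blue-capped tubes, 70 x 120 mm, 95 mm high; leave it alone. Origin: centre of its underside.
- dishes: Loose stack of three clear covered dishes, 92 mm in diameter, 46 mm high; leave alone. Origin: centre of its underside.
- connector_box: Loose aluminium connector box, 75 x 105 x 34 mm, with coloured sockets on top; leave alone. Origin: centre of its underside.

How it is judged:
By the outcome, as a careful person would: the job done as asked, in the order asked, and still so for the second after the job is handed in, with the robot touching nothing.
It also fails if it takes over 72 s, if anything falls off the work surface, if the arm or the gripper's body presses on something with over 40 N, if the wrist force passes 120 N, or if a joint passes its speed limit or range.

## Working session

There is one attempt and no reset: what is moved stays moved. The work goes in short steps, Python scripts to look and compute and a tool call to move; the robot and the scene stay as the last step left them, time stands still between calls to the robot, and variables do not carry over. Pictures are saved under pics/ and viewed, about 8 in all and at most 12, crops included, and the job is handed in when it is done.

Besides the shell and the picture viewer there is one more tool, called as name(argument=value, ...), one argument or row to a line, values as JSON. arm_command: Moves the arm, as the interface text tells. Its arguments: {"type":"object","properties":{"increments":{"type":"array","items":{"type":"array"}},"newtons":{"type":"number"}},"required":["increments"]}

```bash
mkdir -p pics; ls; cat > h.py <<'E'
import numpy as np, cv2
from bench import r
def cam(n):
    m=r.camera_model(n); return np.array(m["camera_matrix"]),np.array(m["camera_from_world"])
def ray(n,uv,z):
    K,T=cam(n); R,t=T[:3,:3],T[:3,3]; c=-R.T@t
    d=R.T@np.linalg.inv(K)@np.array([uv[0],uv[1],1.]); return c+d*(z-c[2])/d[2]
def proj(n,p):
    K,T=cam(n); q=K@(T[:3,:3]@np.asarray(p,float)+T[:3,3]); return q[:2]/q[2]
def grab(n,f):
    im=r.grab_frame(n); cv2.imwrite(f"pics/{f}.png",im); return im
E
python3 - <<'E'
from h import *
print(r.get_obs())
for n in("scene","top"):
    im=grab(n,n+"0"); K,T=cam(n); print(n,K[0,0],-T[:3,:3].T@T[:3,3],T[2,:3])
E
```

```text
pics
{'clock': 0.0, 'joints': array([-1.37107881,  0.47782919,  0.02236994,  1.55646356, -0.0114985 ,
        1.10929075, -0.08308297]), 'qvel': array([-1.37334595e-03,  2.58498560e-04, -2.89035323e-05,  1.44100684e-04,
        1.68683400e-03,  4.36781976e-04, -2.46465482e-03]), 'tau': array([ 7.37883929e-04, -5.96437311e+01,  1.60761729e+00, -2.81200576e+01,
        1.23029601e-02,  9.27430432e-03, -1.86153744e-05]), 'tcp_pos': array([0.20437043, 0.6427243 , 0.24730166]), 'orientation': array([ 2.53473662e+00,  1.85392628e+00, -2.20850062e-03]), 'contact_force': array([-0.12325148,  0.23586415,  0.31788299]), 'moment': array([-0.00701796,  0.00014039, -0.01823926]), 'grip_width': 0.08564358627907212}
scene 462.7422391359083 [1.13734869 0.04912188 0.66698092] [-0.67170248 -0.05573501 -0.73872146]
top 612.7155531798377 [0.41144574 0.0153801  1.05253205] [ 0.16461364 -0.00640867 -0.9863373 ]
```

View pics/top0.png

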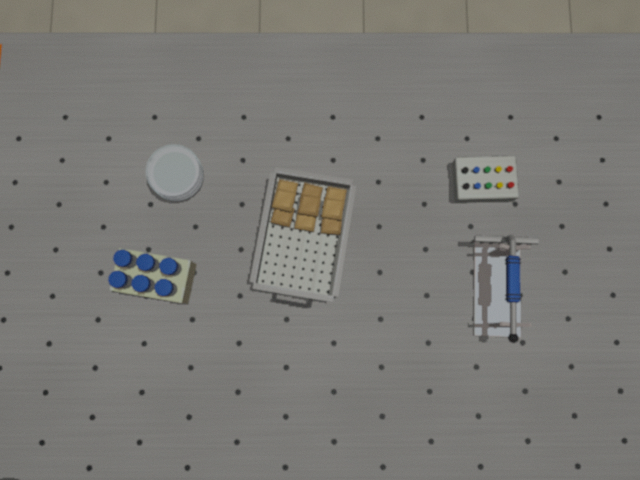

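View pics/scene0.png

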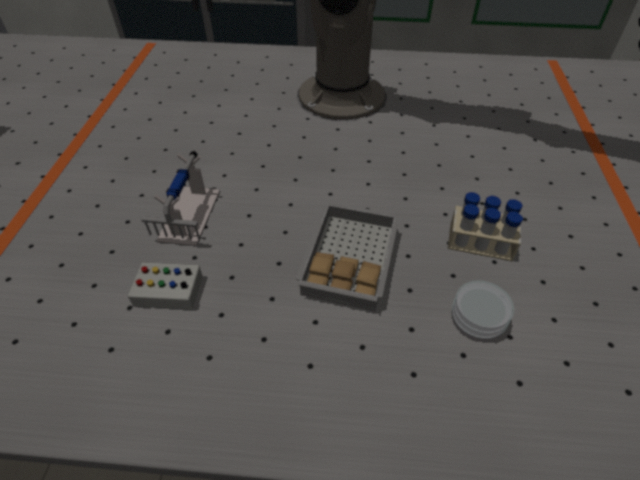

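The top view shows the tray centred near (303,236) with the heap at its far end. The rake's blue grip is near (514,280), the ball end at (514,338) and the head bar at row 240. I'll measure with masks and one enlarged montage.

```bash
python3 - <<'E'
from h import *
t=cv2.imread("pics/top0.png"); s=cv2.imread("pics/scene0.png")
def z(im,x,y,w,h,k): return cv2.resize(im[y:y+h,x:x+w],None,fx=k,fy=k,interpolation=cv2.INTER_CUBIC)
def pad(a): return cv2.copyMakeBorder(a,0,300-a.shape[0],0,400-a.shape[1],cv2.BORDER_CONSTANT)
A=z(t,230,165,133,150,2); A=cv2.resize(t[165:315,230:430],(400,300),interpolation=cv2.INTER_CUBIC)
B=cv2.resize(t[220:345,445:600],(400,300),interpolation=cv2.INTER_CUBIC)
C=cv2.resize(s[200:305,285:425],(400,300),interpolation=cv2.INTER_CUBIC)
D=cv2.resize(s[145:250,130:270],(400,300),interpolation=cv2.INTER_CUBIC)
cv2.imwrite("pics/m1.png",np.vstack([np.hstack([A,B]),np.hstack([C,D])]))
for n,im,box in(("top",t,(440,220,160,130)),("scene",s,(130,140,140,110))):
    x,y,w,h=box; hs=cv2.cvtColor(im[y:y+h,x:x+w],cv2.COLOR_BGR2HSV)
    m=cv2.inRange(hs,(105,150,50),(130,255,255)); cs,_=cv2.findContours(m,0,1); c=max(cs,key=cv2.contourArea)+np.array([x,y])
    rc=cv2.minAreaRect(c); bp=cv2.boxPoints(rc); print(n,rc,[ray(n,p,.10).round(4)[:2].tolist() for p in bp])
E
```

```text
top ((512.5, 278.5), (29.0, 11.0), 90.0) [[0.5229, -0.2709], [0.5228, -0.2881], [0.4775, -0.2858], [0.4775, -0.2686]]
scene ((176.96697998046875, 182.25942993164062), (8.158801078796387, 29.235702514648438), 29.05460548400879) [[0.5363, -0.288], [0.4625, -0.2839], [0.4728, -0.2668], [0.5455, -0.2719]]
```

View pics/m1.png

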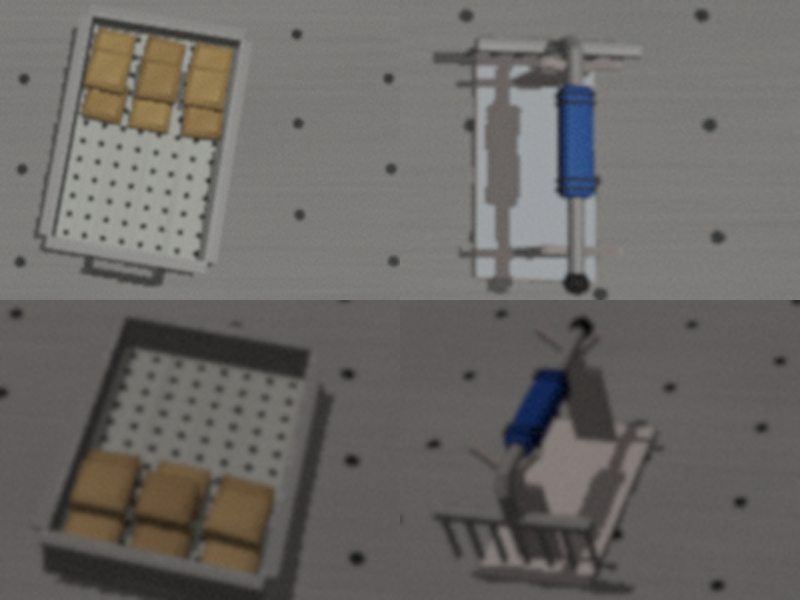

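```bash
cat > tray.py <<'E'
from h import *
def est(n,c):
    P=np.array([ray(n,p,.04)[:2] for p in c]); ctr=P.mean(0)
    # order: far-left, far-right, near-right, near-left
    ax=(P[0]+P[1]-P[2]-P[3]); ay=(P[0]+P[3]-P[1]-P[2])
    print(n,ctr.round(4),"L",np.linalg.norm(ax)/2,"W",np.linalg.norm(ay)/2,"yaw",np.degrees(np.arctan2(ax[1],ax[0])).round(2),np.degrees(np.arctan2(-ay[0],ay[1])).round(2))
if __name__=="__main__":
    est("top",[(275.5,170),(355,180),(334,301),(249.5,288)])
    est("scene",[(376.7,299.8),(300.8,284),(328.8,207),(393.5,217.5)])
    for n,l in(("top",[("g",(513.8,278.7),.092),("ball",(513.2,338),.092),("rodhead",(512.8,243),.092),("bar",(474.5,239),.06),("bar",(538,241),.06)]),):
        for a,p,z in l: print(a,ray(n,p,z).round(4))
    for n in("top","scene"):
        im=cv2.imread(f"pics/{n}0.png"); g=im.astype(int)
        # blue centroid & tan clusters
        hs=cv2.cvtColor(im,cv2.COLOR_BGR2HSV); 
        m=cv2.inRange(hs,(8,70,60),(25,255,255)); k,l,st,ce=cv2.connectedComponentsWithStats(m)
        print(n,[(st[i].tolist(),ce[i].round(1).tolist()) for i in range(1,k) if st[i][4]>60])
E
python3 tray.py
python3 - <<'E'
from h import *
t=cv2.imread("pics/top0.png");K,T=cam("top")
# bright bed/rim profile: white rest plate mask
g=cv2.cvtColor(t,cv2.COLOR_BGR2GRAY)
A=cv2.resize(t[160:310,240:370],(0,0),fx=5,fy=5,interpolation=cv2.INTER_CUBIC)
# rake bar: threshold bright
hs=cv2.cvtColor(t,cv2.COLOR_BGR2HSV)
m=cv2.inRange(hs[225:345,450:550],(105,150,50),(130,255,255));ys,xs=np.nonzero(m);print("blue",xs.min()+450,xs.max()+450,ys.min()+225,ys.max()+225, xs.mean()+450,ys.mean()+225)
s=cv2.imread("pics/scene0.png");h2=cv2.cvtColor(s,cv2.COLOR_BGR2HSV)
m=cv2.inRange(h2[140:250,130:270],(105,120,30),(130,255,255));ys,xs=np.nonzero(m);c=(xs.mean()+130,ys.mean()+140);print("scene blue",c,ray("scene",c,.092),ray("scene",c,.097))
A=t[165:310,240:365]; B=s[200:305,285:425]
cv2.imwrite("pics/m2.png",cv2.resize(A,None,fx=4,fy=4,interpolation=cv2.INTER_CUBIC))
E
```

```text
top [0.581  0.0499] L 0.20647985266757318 W 0.13874608429648608 yaw -10.69 -8.07
scene [0.5883 0.0522] L 0.19475002975352282 W 0.1280805477706735 yaw -9.21 -8.63
g [ 0.5005 -0.2828  0.092 ]
ball [ 0.4085 -0.2772  0.092 ]
rodhead [ 0.5573 -0.2842  0.092 ]
bar [ 0.5689 -0.2314  0.06  ]
bar [ 0.5655 -0.3358  0.06  ]
top [([271, 179, 27, 48, 898], [283.7, 202.6]), ([295, 183, 27, 49, 905], [308.2, 207.2]), ([321, 186, 26, 49, 941], [332.8, 210.3])]
scene [([0, 42, 156, 214, 2843], [69.8, 151.4]), ([547, 60, 93, 187, 2369], [598.3, 151.7]), ([309, 252, 25, 23, 406], [321.4, 262.9]), ([332, 257, 26, 22, 412], [344.6, 267.2]), ([356, 262, 25, 25, 412], [368.5, 273.3]), ([307, 273, 21, 12, 177], [317.5, 278.6]), ([331, 278, 21, 12, 176], [341.0, 283.4]), ([355, 283, 21, 12, 168], [365.3, 289.0])]
blue 507 518 256 301 512.9666666666667 278.2871794871795
scene blue (np.float64(177.54577464788733), np.float64(182.60211267605632)) [ 0.49727689 -0.28092066  0.092     ] [ 0.50284291 -0.27805063  0.097     ]
```

View pics/m2.png

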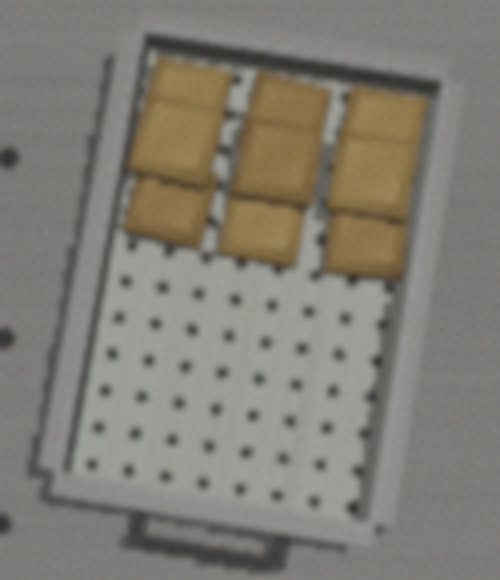

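The crop shows the inner rim corners at (148,36), (442,82), (364,517) and (68,470) in crop pixels, and the nearest hole row running from (91,464) to (352,508).

```bash
python3 - <<'E'
from tray import *
f=lambda p:(240+(p[0]-1.5)/4,165+(p[1]-1.5)/4)
est("top",[f(p) for p in[(148,36),(442,82),(364,517),(68,470)]])
a,b=[ray("top",f(p),.01) for p in[(91,464),(352,508)]]; print("near holes",a,b,(a+b)/2,np.linalg.norm(a-b),np.degrees(np.arctan2(-(a-b)[0],(a-b)[1])))
# rows of holes along left column
for p in[(91,464),(132,244)]: print(ray("top",f(p),.01))
# block clusters top view: cluster left/right extents along y via minAreaRect
im=cv2.imread("pics/top0.png");hs=cv2.cvtColor(im,cv2.COLOR_BGR2HSV);m=cv2.inRange(hs,(8,70,60),(25,255,255))
cs,_=cv2.findContours(m,0,1)
for c in cs:
    if cv2.contourArea(c)>300:
        r_=cv2.minAreaRect(c);print(r_,ray("top",r_[0],.03))
c=np.array([.5815,.0505]);y=np.radians(-9);R=np.array([[np.cos(y),-np.sin(y)],[np.sin(y),np.cos(y)]])
print("overlay", {n:[proj(n,[*(c+R@q),.04]).round(1).tolist() for q in([.095,.064],[.095,-.064],[-.095,-.064],[-.095,.064])] for n in("top","scene")})
# front bottom row and handle in scene
E
```

```text
top [0.5825 0.0499] L 0.18730757053531846 W 0.12521329428973219 yaw -9.87 -9.09
near holes [0.50515015 0.12069584 0.01      ] [0.48636546 0.00963928 0.01      ] [0.4957578  0.06516756 0.01      ] 0.11263401878750653 -9.60043902951174
[0.50515015 0.12069584 0.01      ]
[0.60028968 0.10455285 0.01      ]
((332.5097961425781, 210.10147094726562), (21.311580657958984, 47.22171401977539), 8.53076457977295) [0.62351839 0.00127074 0.03      ]
((308.5769348144531, 207.11538696289062), (20.78830909729004, 46.67564010620117), 11.309932708740234) [0.62871088 0.04204571 0.03      ]
((283.4585266113281, 202.52684020996094), (22.62914276123047, 44.55985641479492), 12.094758033752441) [0.63670328 0.0849176  0.03      ]
overlay {'top': [[275.2, 173.3], [349.5, 184.8], [332.3, 295.6], [255.7, 283.5]], 'scene': [[375.8, 295.0], [301.2, 279.9], [327.6, 204.9], [392.4, 216.2]]}
```

The hole grid fits its 16 mm pitch (12 by 8 holes), so the tray centre is (0.5826, 0.0505) with yaw -9.6°. The rake's origin is near (0.5125, -0.2825, 0.092), with yaw about -2.5°. I'm moving now.

arm_command(
  increments=[
    [[0.03,-0.04,0],[0,0,0.13],100],
    [[0.06,-0.08,0],[0,0,0.264],100],
    [[0.09,-0.12,0],[0,0,0.264],100],
    [[0.12,-0.16,0],[0,0,0.264],100],
    [[0.15,-0.2,0],[0,0,0.264],100],
    [[0.18,-0.24,0],[0,0,0.264],100],
    [[0.21,-0.28,0],[0,0,0.264],100],
    [[0.24,-0.32,0],[0,0,0.264],100],
    [[0.27,-0.36,0],[0,0,0.264],100],
    [[0.3,-0.4,0],[0,0,0.264],100],
  ],
)

```text
clock: 1.1
tcp_pos: [0.5052, 0.2414, 0.2482]
orientation: [-2.269, -2.172, 0.0]
contact_force: [-0.0, 0.7, 0.5]
grip_width: 0.0854
```

arm_command(
  increments=[
    [[0.001,-0.05,0],[0,0,0],100],
    [[0.002,-0.1,0],[0,0,0],100],
    [[0.003,-0.15,0],[0,0,0],100],
    [[0.004,-0.2,0],[0,0,0],100],
    [[0.005,-0.25,0],[0,0,0],100],
    [[0.006,-0.3,0],[0,0,0],100],
    [[0.007,-0.35,0],[0,0,0],100],
    [[0.007,-0.4,0],[0,0,0],100],
    [[0.007,-0.45,0],[0,0,0],100],
    [[0.007,-0.5,0],[0,0,0],100],
  ],
)

```text
clock: 2.1
tcp_pos: [0.511, -0.2584, 0.2482]
orientation: [-2.269, -2.172, -0.0]
contact_force: [0.8, 0.6, 0.4]
grip_width: 0.0856
```

arm_command(
  increments=[
    [[0,-0.024,-0.03],[0,0,0],100],
    [[0,-0.024,-0.06],[0,0,0],100],
    [[0,-0.024,-0.06],[0,0,0],100],
  ],
)

```text
clock: 2.4
tcp_pos: [0.5086, -0.2801, 0.1844]
orientation: [-2.266, -2.165, 0.006]
contact_force: [-0.8, 0.1, -0.0]
grip_width: 0.0854
```

```bash
python3 - <<'E'
from h import *
print(r.get_obs()["tcp_pos"],r.get_obs()["joints"].round(2))
t=grab("top","top1");s=grab("scene","scene1")
A=cv2.resize(t[200:350,430:580],(400,400),interpolation=cv2.INTER_CUBIC);B=cv2.resize(s[110:260,110:260],(400,400),interpolation=cv2.INTER_CUBIC)
cv2.imwrite("pics/m3.png",np.hstack([A,B]))
E
```

```text
[ 0.50855233 -0.28007814  0.18435223] [ 0.09  0.42  0.4   1.86 -0.2   0.91  2.1 ]
```

View pics/m3.png

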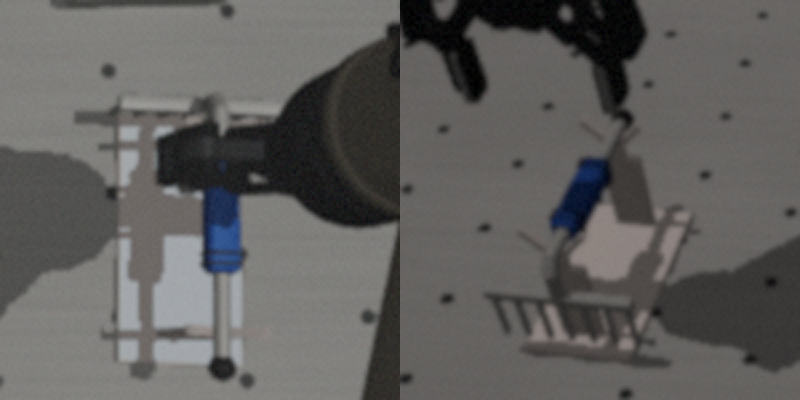

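The gripper straddles the blue grip, with the fingers clear of both uprights. I'll lower and close.

arm_command(
  increments=[
    [[0,0,-0.03],[0,0,0],100],
    [[0,0,-0.06],[0,0,0],100],
    [[0,0,-0.085],[0,0,0],100],
    [[0,0,-0.095],[0,0,0],100],
    [[0,0,-0.095],[0,0,0],100],
    [[0,0,-0.095],[0,0,0],100],
  ],
)

```text
clock: 3.1
tcp_pos: [0.5127, -0.2808, 0.095]
orientation: [2.267, 2.171, 0.002]
contact_force: [-0.1, -0.2, 0.4]
grip_width: 0.0853
```

arm_command(
  increments=[
    [[0,0,0],[0,0,0],30],
    [[0,0,0],[0,0,0],30],
    [[0,0,0],[0,0,0],15],
    [[0,0,0],[0,0,0],0],
    [[0,0,0],[0,0,0],0],
    [[0,0,0],[0,0,0],0],
    [[0,0,0],[0,0,0],0],
  ],
  newtons=80,
)

```text
clock: 3.8
tcp_pos: [0.5117, -0.2814, 0.0938]
orientation: [2.269, 2.171, -0.0]
contact_force: [-0.6, -1.4, 5.4]
grip_width: 0.0183
```

arm_command(
  increments=[
    [[0,0,0],[0,0,0],0],
    [[0,0,0],[0,0,0],0],
    [[0,0,0],[0,0,0],0],
  ],
  newtons=110,
)

```text
clock: 4.1
tcp_pos: [0.5117, -0.2814, 0.0939]
orientation: [2.269, 2.171, 0.0]
contact_force: [-0.5, -1.6, 6.2]
grip_width: 0.0181
```

```bash
python3 - <<'E'
from h import *
o=r.get_obs();print({k:o[k].round(4) for k in("tcp_pos","orientation","contact_force","moment","joints")},o["grip_width"])
E
```

```text
{'tcp_pos': array([ 0.5117, -0.2814,  0.0939]), 'orientation': array([2.2692e+00, 2.1708e+00, 1.0000e-04]), 'contact_force': array([-0.5275, -1.6102,  6.1676]), 'moment': array([-0.4205,  0.2065, -0.0091]), 'joints': array([ 0.1312,  0.54  ,  0.3482,  1.9206, -0.2672,  0.7246,  2.1615])} 0.018102490352137974
```

arm_command(
  increments=[
    [[0,0,0.01],[0,0,0],0],
    [[0,0,0.03],[0,0,0],0],
    [[0,0,0.06],[0,0,0],0],
    [[0,0,0.09],[0,0,0],0],
    [[0,0.03,0.1],[0,0,-0.02],0],
    [[-0.001,0.07,0.1],[0,0,-0.05],0],
    [[-0.001,0.11,0.1],[0,0,-0.08],0],
    [[-0.002,0.15,0.1],[0,0,-0.1],0],
    [[-0.002,0.19,0.1],[0,0,-0.124],0],
    [[-0.002,0.23,0.1],[0,0,-0.124],0],
  ],
)

```text
clock: 5.1
tcp_pos: [0.5085, -0.0485, 0.1932]
orientation: [-2.399, -2.026, 0.001]
contact_force: [0.0, 0.1, -2.0]
grip_width: 0.0178
```

arm_command(
  increments=[
    [[-0.001,0.04,0],[0,0,0],0],
    [[-0.001,0.08,0],[0,0,0],0],
    [[-0.001,0.114,0],[0,0,0],0],
    [[-0.001,0.114,-0.03],[0,0,0],0],
    [[-0.001,0.114,-0.06],[0,0,0],0],
    [[-0.001,0.114,-0.08],[0,0,0],0],
    [[-0.001,0.114,-0.08],[0,0,0],0],
    [[-0.001,0.114,-0.08],[0,0,0],0],
  ],
)

```text
clock: 5.9
tcp_pos: [0.5082, 0.0635, 0.1135]
orientation: [-2.399, -2.027, 0.002]
contact_force: [0.5, -0.7, -1.4]
grip_width: 0.0181
```

```bash
python3 - <<'E'
from h import *
o=r.get_obs();print({k:o[k].round(4) for k in("tcp_pos","orientation","contact_force","moment","joints")},o["grip_width"])
t=grab("top","top2");s=grab("scene","scene2")
A=cv2.resize(t[160:310,230:380],(400,400),interpolation=cv2.INTER_CUBIC);B=cv2.resize(s[160:310,270:420],(400,400),interpolation=cv2.INTER_CUBIC)
cv2.imwrite("pics/m4.png",np.hstack([A,B]))
E
```

```text
{'tcp_pos': array([0.5082, 0.0635, 0.1135]), 'orientation': array([-2.3992e+00, -2.0271e+00,  1.6000e-03]), 'contact_force': array([ 0.5411, -0.668 , -1.4262]), 'moment': array([-0.0064,  0.0602, -0.0211]), 'joints': array([-0.4817,  0.4041,  0.2899,  2.0731, -0.178 ,  0.6885,  1.3272])} 0.018067271731912613
```

View pics/m4.png

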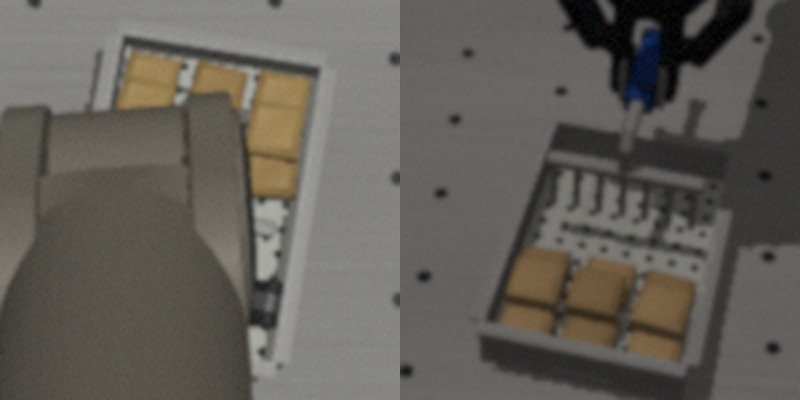

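The scene crop shows the head hanging level over the empty bed, between the side walls. The bar runs from about (552,168) to (716,190) in crop pixels. I'll compare that with the prediction.

```bash
cat >> h.py <<'E'
YAW=np.radians(-9.6);B0=np.array([.5826,.0505]);RT=np.array([[np.cos(YAW),-np.sin(YAW)],[np.sin(YAW),np.cos(YAW)]])
def w(q,z): return np.array([*(B0+RT@np.array(q)),z])   # tray xy -> world
def tip(tcp): return RT.T@(np.array(tcp[:2])-B0)+[.055,0], tcp[2]-.0769  # tray xy, z world
E
python3 - <<'E'
from h import *
p=r.get_obs()["tcp_pos"];q,z=tip(p);print(q,z)
f=lambda n,P:(((proj(n,P)-(270,160))*8/3)+[400,0]).round(0)
for y in(.048,-.048): print("tip",f("scene",w(q+[0,y],z)),"bartop",f("scene",w(q+[0,np.sign(y)*.053],z+.047)))
# blocks tan tops seen in scene: front edges of top layer
for n,u in(("front top-layer edge L",(510,248)),("M",(575,258)),("R",(640,272))):
    pass
g=lambda u:(270+(u[0]-400)*3/8,160+u[1]*3/8)
for lab,u,zz in(("FLcol tl",(515,250),.042),("FLcol tr",(570,256),.042),("R tr",(693,283),.042),("R tl",(643,272),.042),("back row/bottom edges",(500,325),.04)):
    a=ray("scene",g(u),zz);print(lab,RT.T@(a[:2]-B0))
# top view: heap extents in tray frame
im=cv2.imread("pics/top0.png");hs=cv2.cvtColor(im,cv2.COLOR_BGR2HSV);m=cv2.inRange(hs,(8,70,60),(25,255,255))
k,l,st,ce=cv2.connectedComponentsWithStats(m)
for i in range(1,k):
    if st[i][4]<300: continue
    ys,xs=np.nonzero(l==i)
    for zz in(.026,.042):
        P=np.array([RT.T@(ray("top",(x,y),zz)[:2]-B0) for x,y in zip(xs,ys)])*1000
        print(i,zz,"x",np.percentile(P[:,0],[1,99]).round(1),"y",np.percentile(P[:,1],[3,97]).round(1))
E
```

```text
[-0.01951271  0.00061139] 0.03760227750242416
tip [688. 226.] bartop [702. 180.]
tip [552. 200.] bartop [545. 150.]
FLcol tl [ 0.03499381 -0.058674  ]
FLcol tr [ 0.03073892 -0.02203756]
R tr [0.03266922 0.06079983]
R tl [0.0318729  0.02749357]
back row/bottom edges [ 0.09595659 -0.05170881]
5 0.026 x [10.7 86.5] y [26.6 59.6]
5 0.042 x [ 7.9 82.6] y [25.2 57.7]
6 0.026 x [ 8.7 87.3] y [-15.8  16.1]Traceback (most recent call last):
  File "<stdin>", line 18, in <module>
  File "h.py", line 6, in ray
    K,T=cam(n); R,t=T[:3,:3],T[:3,3]; c=-R.T@t
        ~~~^^^
  File "h.py", line 4, in cam
    m=r.camera_model(n); return np.array(m["camera_matrix"]),np.array(m["camera_from_world"])
ValueError: time passes only in moves, steps and waits
```

```bash
python3 - <<'E'
from h import *
q,z=np.array([-.0195,.0006]),.0366
s=cv2.imread("pics/scene2.png");A=cv2.resize(s[205:310,305:405],None,fx=5.7,fy=5.7,interpolation=cv2.INTER_CUBIC)
for k in range(-3,4):
    u=((proj("scene",w(q+[0,.016*k],z+.0025))-(305,205)+.5)*5.7).astype(int);cv2.circle(A,tuple(int(v) for v in u),4,(0,0,255),1)
for k in(-1,1):
    u=((proj("scene",w(q+[0,.053*k],z+.043))-(305,205)+.5)*5.7).astype(int);cv2.circle(A,tuple(int(v) for v in u),6,(0,255,0),1)
for c in([.095,.064],[.095,-.064],[-.095,-.064],[-.095,.064]):
    u=((proj("scene",w(c,.04))-(305,205)+.5)*5.7).astype(int);cv2.circle(A,tuple(int(v) for v in u),6,(255,0,0),2)
cv2.imwrite("pics/m5.png",A)
E
```

```text
(no output)
```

View pics/m5.png

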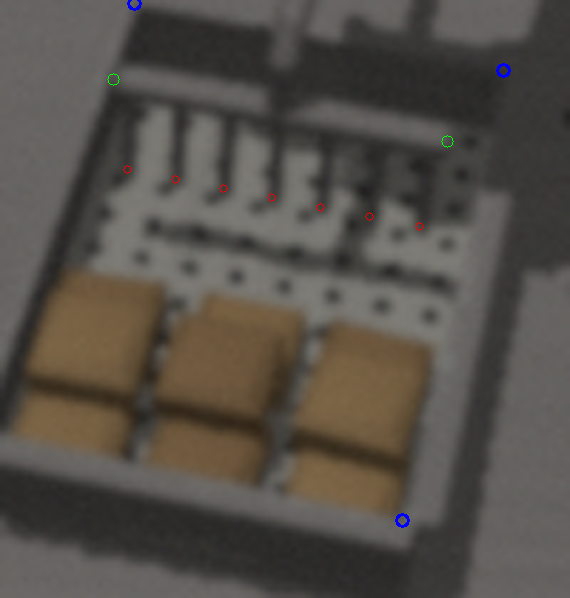

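The projected tine ends match the picture within about a pixel, so the rake is held as predicted. Next I'll feel for the bed in the empty area.

arm_command(
  increments=[
    [[0,0,-0.012],[0,0,0],0],
    [[0,0,-0.022],[0,0,0],0],
    [[0,0,-0.0245],[0,0,0],0],
    [[0,0,-0.0252],[0,0,0],0],
    [[0,0,-0.0255],[0,0,0],0],
    [[0,0,-0.0255],[0,0,0],0],
  ],
)

```text
clock: 6.6
tcp_pos: [0.5087, 0.0634, 0.0879]
orientation: [2.4, 2.027, 0.0]
contact_force: [-0.5, -0.6, -1.0]
grip_width: 0.0181
```

```bash
cat > st.py <<'E'
from h import *
o=r.get_obs();q,z=tip(o["tcp_pos"]);print("t",o["clock"],"tip mm",(q*1000).round(1),"z-bed",round((z-.010)*1000,2),"F",(RT.T@o["contact_force"][:2]).round(2),o["contact_force"][2].round(2),"M",o["moment"].round(2))
E
python3 st.py
```

```text
t 6.6 tip mm [-20.    0.3] z-bed 1.04 F [-0.4  -0.69] -0.98 M [ 0.07  0.05 -0.02]
```

arm_command(
  increments=[
    [[0,0,-0.0003],[0,0,0],0],
    [[0,0,-0.0006],[0,0,0],0],
    [[0,0,-0.0008],[0,0,0],0],
    [[0,0,-0.0008],[0,0,0],0],
  ],
)

```text
clock: 7.0
tcp_pos: [0.5086, 0.0634, 0.0871]
orientation: [2.4, 2.027, 0.0]
contact_force: [0.1, 0.4, -1.1]
grip_width: 0.0179
```

arm_command(
  increments=[
    [[0,0,-0.0002],[0,0,0],0],
    [[0,0,-0.0004],[0,0,0],0],
    [[0,0,-0.0004],[0,0,0],0],
  ],
)

```text
clock: 7.3
tcp_pos: [0.5087, 0.0634, 0.0868]
orientation: [2.4, 2.027, 0.001]
contact_force: [-0.5, -0.7, 2.0]
grip_width: 0.0179
```

The bed contact starts at TCP z of about 0.0870. Now I'll go over the heap and down behind the top layer, staying above the back row.

arm_command(
  increments=[
    [[0,0,0.02],[0,0,0],0],
    [[0,0,0.043],[0,0,0],0],
    [[0.03,-0.005,0.043],[0,0,0],0],
    [[0.065,-0.011,0.043],[0,0,0],0],
    [[0.0975,-0.0165,0.043],[0,0,0],0],
    [[0.0975,-0.0165,0.043],[0,0,0],0],
    [[0.0975,-0.0165,0.03],[0,0,0],0],
    [[0.0975,-0.0165,0.021],[0,0,0],0],
    [[0.0975,-0.0165,0.0185],[0,0,0],0],
    [[0.0975,-0.0165,0.0185],[0,0,0],0],
  ],
)

```text
clock: 8.3
tcp_pos: [0.6048, 0.0471, 0.1042]
orientation: [-2.398, -2.027, 0.002]
contact_force: [-0.2, -0.8, -1.4]
grip_width: 0.0179
```

```bash
python3 st.py
```

```text
t 8.3 tip mm [77.4  0.4] z-bed 17.33 F [-0.08 -0.83] -1.36 M [-0.01  0.06 -0.03]
```

arm_command(
  increments=[
    [[-0.007,0.0012,0],[0,0,0],0],
    [[-0.014,0.0024,0],[0,0,0],0],
    [[-0.022,0.0037,0],[0,0,0],0],
    [[-0.03,0.0051,0],[0,0,0],0],
    [[-0.037,0.0063,0],[0,0,0],0],
    [[-0.044,0.0074,0],[0,0,0],0],
    [[-0.051,0.0086,0],[0,0,0],0],
    [[-0.057,0.0096,0],[0,0,0],0],
    [[-0.057,0.0096,0],[0,0,0],0],
  ],
)

```text
clock: 9.2
tcp_pos: [0.5479, 0.0567, 0.105]
orientation: [-2.399, -2.027, 0.001]
contact_force: [0.3, 0.4, -2.2]
grip_width: 0.018
```

```bash
python3 st.py; python3 - <<'E'
from h import *
s=grab("scene","scene3");cv2.imwrite("pics/m6.png",cv2.resize(s[205:310,295:405],None,fx=5,fy=5,interpolation=cv2.INTER_CUBIC))
E
```

```text
t 9.2 tip mm [19.8  0.3] z-bed 18.09 F [0.28 0.44] -2.23 M [0.06 0.01 0.03]
```

View pics/m6.png

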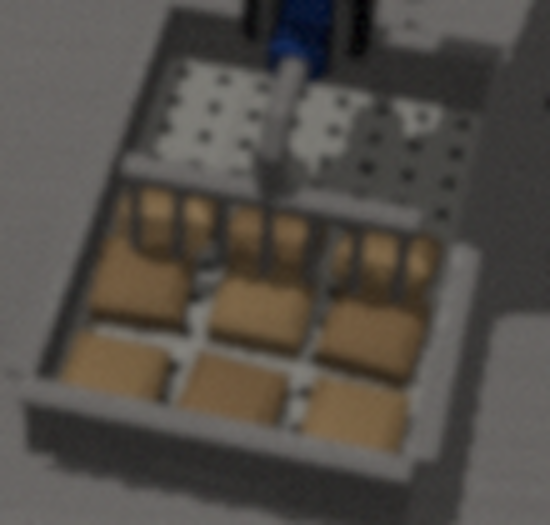

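The picture shows the three top blocks pulled in front of the tines at the front edge of the front row. The front and back rows are undisturbed, with a gap between them. I'll step down to the bed while drawing.

arm_command(
  increments=[
    [[-0.004,0.0007,0],[0,0,0],0],
    [[-0.008,0.0013,-0.001],[0,0,0],0],
    [[-0.0115,0.0019,-0.005],[0,0,0],0],
    [[-0.0135,0.0023,-0.01],[0,0,0],0],
    [[-0.0145,0.0024,-0.014],[0,0,0],0],
    [[-0.0155,0.0026,-0.0165],[0,0,0],0],
    [[-0.0165,0.0028,-0.0175],[0,0,0],0],
    [[-0.0165,0.0028,-0.0175],[0,0,0],0],
  ],
)

```text
clock: 10.05
tcp_pos: [0.5324, 0.0593, 0.0874]
orientation: [-2.4, -2.027, 0.0]
contact_force: [-0.3, 0.1, -2.7]
grip_width: 0.0174
```

```bash
python3 st.py; python3 - <<'E'
from h import *
s=grab("scene","scene4");cv2.imwrite("pics/m7.png",cv2.resize(s[205:310,295:405],None,fx=5,fy=5,interpolation=cv2.INTER_CUBIC))
E
```

```text
t 10.05 tip mm [4.1 0.3] z-bed 0.54 F [-0.35  0.02] -2.73 M [0.03 0.04 0.01]
```

View pics/m7.png

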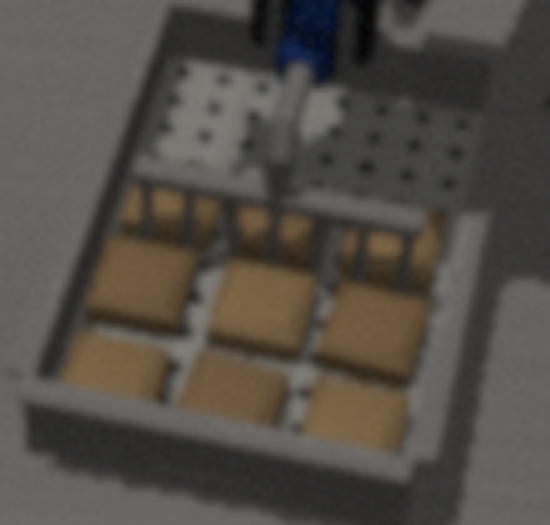

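The top blocks are now in front, with the tines behind them, down near the bed. I'll draw them toward the near wall in light bed contact.

arm_command(
  increments=[
    [[0,0,-0.0005],[0,0,0],0],
    [[-0.005,0.0008,-0.0006],[0,0,0],0],
    [[-0.011,0.0019,-0.0006],[0,0,0],0],
    [[-0.017,0.0029,-0.0006],[0,0,0],0],
    [[-0.023,0.0039,-0.0006],[0,0,0],0],
    [[-0.029,0.0049,-0.0006],[0,0,0],0],
    [[-0.035,0.0059,-0.0006],[0,0,0],0],
    [[-0.041,0.0069,-0.0006],[0,0,0],0],
    [[-0.047,0.008,-0.0006],[0,0,0],0],
    [[-0.052,0.0088,-0.0006],[0,0,0],0],
  ],
)

```text
clock: 11.1
tcp_pos: [0.48, 0.0682, 0.0871]
orientation: [-2.4, -2.027, -0.0]
contact_force: [0.3, 0.2, -1.3]
grip_width: 0.0179
```

```bash
python3 st.py
```

```text
t 11.1 tip mm [-49.1   0.3] z-bed 0.16 F [0.27 0.28] -1.3 M [-0.01 -0.21  0.01]
```

arm_command(
  increments=[
    [[-0.002,0.0003,-0.0002],[0,0,0],0],
    [[-0.004,0.0007,-0.0002],[0,0,0],0],
    [[-0.006,0.001,-0.0002],[0,0,0],0],
    [[-0.007,0.0012,-0.0002],[0,0,0],0],
    [[-0.007,0.0012,-0.0002],[0,0,0],0],
  ],
)

```text
clock: 11.6
tcp_pos: [0.4735, 0.0693, 0.0869]
orientation: [-2.4, -2.027, -0.0]
contact_force: [-0.8, 0.3, 0.5]
grip_width: 0.0179
```

```bash
python3 st.py
```

```text
t 11.6 tip mm [-55.7   0.3] z-bed -0.04 F [-0.89  0.2 ] 0.47 M [ 0.02 -0.04  0.03]
```

arm_command(
  increments=[
    [[-0.0007,0.0001,0],[0,0,0],0],
    [[-0.0014,0.0002,0],[0,0,0],0],
    [[-0.002,0.0003,0],[0,0,0],0],
    [[-0.002,0.0003,0],[0,0,0],0],
  ],
)

```text
clock: 12.0
tcp_pos: [0.4715, 0.0696, 0.0868]
orientation: [-2.4, -2.027, -0.0]
contact_force: [0.1, 0.2, 0.4]
grip_width: 0.0179
```

```bash
python3 st.py
```

```text
t 12.0 tip mm [-57.7   0.3] z-bed -0.07 F [0.09 0.27] 0.36 M [-0.01 -0.24  0.03]
```

arm_command(
  increments=[
    [[-0.0005,0.0001,0],[0,0,0],0],
    [[-0.001,0.0002,0],[0,0,0],0],
    [[-0.001,0.0002,0],[0,0,0],0],
  ],
)

```text
clock: 12.3
tcp_pos: [0.4704, 0.0698, 0.0868]
orientation: [-2.4, -2.027, -0.0]
contact_force: [0.9, 1.2, 0.4]
grip_width: 0.018
```

```bash
python3 st.py
```

```text
t 12.3 tip mm [-58.8   0.3] z-bed -0.07 F [0.69 1.33] 0.42 M [-0.02 -0.21  0.04]
```

arm_command(
  increments=[
    [[-0.0004,0.0001,0],[0,0,0],0],
    [[-0.0008,0.0001,0],[0,0,0],0],
    [[-0.0008,0.0001,0],[0,0,0],0],
  ],
)

```text
clock: 12.6
tcp_pos: [0.4696, 0.0699, 0.0868]
orientation: [-2.4, -2.027, -0.0]
contact_force: [1.3, 0.2, 0.3]
grip_width: 0.0179
```

```bash
python3 st.py; python3 - <<'E'
from h import *
s=grab("scene","scene5");cv2.imwrite("pics/m8.png",cv2.resize(s[200:305,295:405],None,fx=5,fy=5,interpolation=cv2.INTER_CUBIC))
E
```

```text
t 12.6 tip mm [-59.6   0.3] z-bed -0.06 F [1.28 0.37] 0.32 M [-0.   -0.19 -0.03]
```

View pics/m8.png

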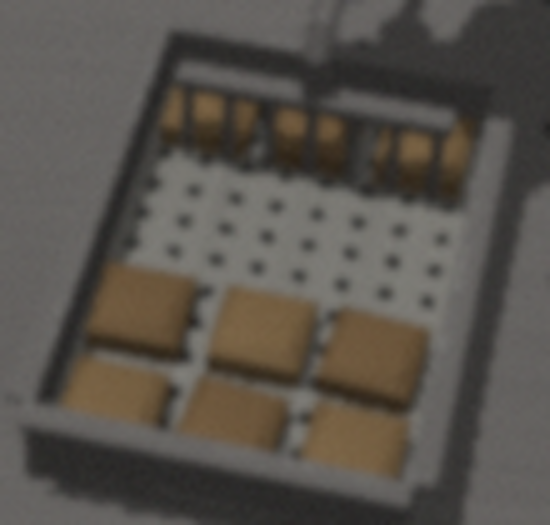

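arm_command(
  increments=[
    [[-0.0003,0,0],[0,0,0],0],
    [[-0.0006,0.0001,0],[0,0,0],0],
    [[-0.0006,0.0001,0],[0,0,0],0],
  ],
)

```text
clock: 12.95
tcp_pos: [0.4691, 0.07, 0.0868]
orientation: [-2.4, -2.028, 0.0]
contact_force: [0.2, -0.5, -0.7]
grip_width: 0.0179
```

```bash
python3 st.py
```

```text
t 12.95 tip mm [-60.2   0.3] z-bed -0.1 F [ 0.29 -0.46] -0.7 M [ 0.01 -0.23 -0.04]
```

arm_command(
  increments=[
    [[-0.0003,0,0],[0,0,0],0],
    [[-0.0006,0.0001,0],[0,0,0],0],
    [[-0.0006,0.0001,0],[0,0,0],0],
  ],
)

```text
clock: 13.25
tcp_pos: [0.4689, 0.07, 0.0868]
orientation: [2.4, 2.027, 0.001]
contact_force: [2.9, -0.3, -2.1]
grip_width: 0.0177
```

```bash
python3 st.py
```

```text
t 13.25 tip mm [-60.4   0.3] z-bed -0.06 F [2.92 0.22] -2.05 M [-0.09 -0.69 -0.04]
```

Force rises at tip x of -60.4, so the near row is against the wall. I'll back off, lift, look, and go to the gap between the two remaining rows.

arm_command(
  increments=[
    [[-0.0003,0,0],[0,0,0],0],
    [[-0.0003,0,0],[0,0,0],0],
    [[0.003,-0.0005,0.0003],[0,0,0],0],
    [[0.004,-0.0007,0.015],[0,0,0],0],
    [[0.01,-0.0017,0.035],[0,0,0],0],
    [[0.04,-0.0068,0.035],[0,0,0],0],
    [[0.08,-0.0135,0.035],[0,0,0],0],
    [[0.11,-0.0186,0.035],[0,0,0],0],
    [[0.11,-0.0186,0.03],[0,0,0],0],
    [[0.11,-0.0186,0.028],[0,0,0],0],
  ],
)

```text
clock: 14.25
tcp_pos: [0.577, 0.0512, 0.1134]
orientation: [-2.399, -2.025, 0.005]
contact_force: [-2.1, -0.9, -3.5]
grip_width: 0.018
```

```bash
python3 st.py; python3 - <<'E'
from h import *
s=grab("scene","scene6");cv2.imwrite("pics/m9.png",cv2.resize(s[200:305,295:405],None,fx=5.5,fy=5.5,interpolation=cv2.INTER_CUBIC))
q,z=tip(r.get_obs()["tcp_pos"])
# drop markers: gap model x=50 at z=.026 at y 0
print([((proj("scene",w([x,y],.021))-(295,200)+.5)*5.5).round(0) for x,y in((.050,.042),(.05,0),(.05,-.042))])
E
```

```text
t 14.25 tip mm [49.4 -0.3] z-bed 26.52 F [-1.91 -1.27] -3.46 M [0.03 0.1  0.02]
[array([396., 437.]), array([267., 411.]), array([141., 385.])]
```

View pics/m9.png

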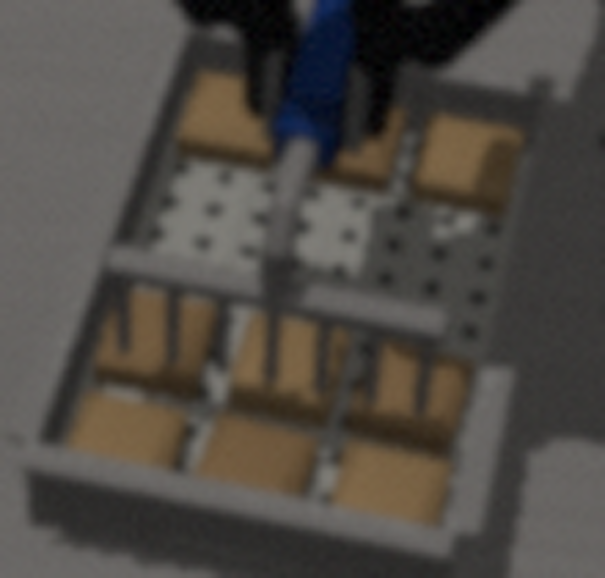

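The near row lies flat against the near wall, and the tines hang over the gap between the front and back rows. I'll lower into it.

arm_command(
  increments=[
    [[0.001,-0.0002,0],[0,0,0],0],
    [[0.001,-0.0002,-0.006],[0,0,0],0],
    [[0.001,-0.0002,-0.011],[0,0,0],0],
    [[0.001,-0.0002,-0.015],[0,0,0],0],
    [[0.001,-0.0002,-0.017],[0,0,0],0],
    [[0.001,-0.0002,-0.018],[0,0,0],0],
  ],
)

```text
clock: 14.9
tcp_pos: [0.5793, 0.0513, 0.0965]
orientation: [-2.4, -2.027, 0.001]
contact_force: [0.1, -0.3, -2.6]
grip_width: 0.0179
```

```bash
python3 st.py
```

```text
t 14.9 tip mm [51.6  0.2] z-bed 9.55 F [ 0.11 -0.29] -2.64 M [ 0.04  0.04 -0.02]
```

arm_command(
  increments=[
    [[0,0,-0.004],[0,0,0],0],
    [[0,0,-0.007],[0,0,0],0],
    [[0,0,-0.009],[0,0,0],0],
    [[0,0,-0.0095],[0,0,0],0],
    [[0,0,-0.0097],[0,0,0],0],
    [[0,0,-0.0097],[0,0,0],0],
  ],
)

```text
clock: 15.5
tcp_pos: [0.5797, 0.0513, 0.0872]
orientation: [2.4, 2.027, 0.001]
contact_force: [0.3, -0.0, -2.0]
grip_width: 0.018
```

```bash
python3 st.py
```

```text
t 15.5 tip mm [52.   0.3] z-bed 0.34 F [0.27 0.02] -1.99 M [-0.02  0.02 -0.05]
```

arm_command(
  increments=[
    [[0,0,-0.0004],[0,0,0],0],
    [[-0.004,0.0007,-0.0004],[0,0,0],0],
    [[-0.009,0.0015,-0.0004],[0,0,0],0],
    [[-0.014,0.0024,-0.0004],[0,0,0],0],
    [[-0.019,0.0032,-0.0004],[0,0,0],0],
    [[-0.024,0.0041,-0.0004],[0,0,0],0],
    [[-0.028,0.0047,-0.0004],[0,0,0],0],
    [[-0.031,0.0052,-0.0004],[0,0,0],0],
    [[-0.033,0.0056,-0.0004],[0,0,0],0],
    [[-0.034,0.0058,-0.0004],[0,0,0],0],
  ],
)

```text
clock: 16.5
tcp_pos: [0.5455, 0.0571, 0.0868]
orientation: [2.4, 2.027, 0.0]
contact_force: [0.0, -1.1, 0.3]
grip_width: 0.0177
```

```bash
python3 st.py
```

```text
t 16.5 tip mm [17.3  0.3] z-bed -0.09 F [ 0.19 -1.03] 0.26 M [-0.02 -0.36 -0.05]
```

arm_command(
  increments=[
    [[-0.001,0.0002,0],[0,0,0],0],
    [[-0.002,0.0003,0],[0,0,0],0],
    [[-0.0027,0.0004,0],[0,0,0],0],
    [[-0.0027,0.0004,0],[0,0,0],0],
    [[0.001,-0.0002,0.0005],[0,0,0],0],
    [[0.003,-0.0005,0.015],[0,0,0],0],
    [[0.003,-0.0005,0.05],[0,0,0],0],
    [[0.002,-0.04,0.09],[0,0,0],0],
    [[0.001,-0.085,0.1],[0,0,0],0],
    [[0,-0.13,0.1],[0,0,0],0],
  ],
)

```text
clock: 17.5
tcp_pos: [0.5465, -0.0742, 0.1889]
orientation: [2.397, 2.028, 0.004]
contact_force: [1.1, -1.4, -2.5]
grip_width: 0.0178
```

arm_command(
  increments=[
    [[-0.005,-0.04,0],[0,0,0.02],0],
    [[-0.01,-0.08,0],[0,0,0.06],0],
    [[-0.015,-0.12,0],[0,0,0.1],0],
    [[-0.02,-0.16,0],[0,0,0.124],0],
    [[-0.025,-0.19,0],[0,0,0.124],0],
    [[-0.028,-0.205,0],[0,0,0.124],0],
    [[-0.028,-0.205,0],[0,0,0.124],0],
  ],
)

```text
clock: 18.2
tcp_pos: [0.5161, -0.2801, 0.1862]
orientation: [-2.273, -2.167, 0.002]
contact_force: [-1.0, 0.6, -2.1]
grip_width: 0.018
```

```bash
python3 - <<'E'
from h import *
o=r.get_obs();print(o["clock"],o["tcp_pos"],o["orientation"])
t=grab("top","top7");s=grab("scene","scene7")
A=cv2.resize(t[165:310,240:365],(400,464),interpolation=cv2.INTER_CUBIC);B=cv2.resize(s[200:305,295:396],(400,464),interpolation=cv2.INTER_CUBIC)
cv2.imwrite("pics/m10.png",np.hstack([A,B]))
hs=cv2.cvtColor(t,cv2.COLOR_BGR2HSV);m=cv2.inRange(hs,(8,70,60),(25,255,255));k,l,st,ce=cv2.connectedComponentsWithStats(m)
for i in range(1,k):
    if st[i][4]<100: continue
    c,_=cv2.findContours((l==i).astype(np.uint8),0,1);rc=cv2.minAreaRect(c[0])
    print(st[i][4],((RT.T@(ray("top",ce[i],.024)[:2]-B0))*1000).round(1),rc[1],round(rc[2],1))
E
```

```text
18.2 [ 0.51606673 -0.28013729  0.1862239 ] [-2.2734673  -2.16701281  0.00240284]
389 [71.8 43. ] (20.003843307495117, 20.19995880126953) 11.3
380 [72.2  0.3] (18.997304916381836, 20.53385353088379) 12.1
394 [ 72.8 -42.2] (20.056676864624023, 20.385475158691406) 9.5
373 [-4.4 41. ] (19.21938133239746, 19.611614227294922) 11.3
379 [-4.4  1.4] (19.409072875976562, 19.856287002563477) 10.3
381 [ -4.4 -43.1] (20.071552276611328, 19.69140625) 8.7
365 [-77.6  41.4] (20.05667495727539, 18.412687301635742) 9.5
353 [-77.8  -0.4] (19.234682083129883, 18.248287200927734) 9.5
373 [-77.8 -42.2] (20.54987335205078, 18.248287200927734) 9.5
```

View pics/m10.png

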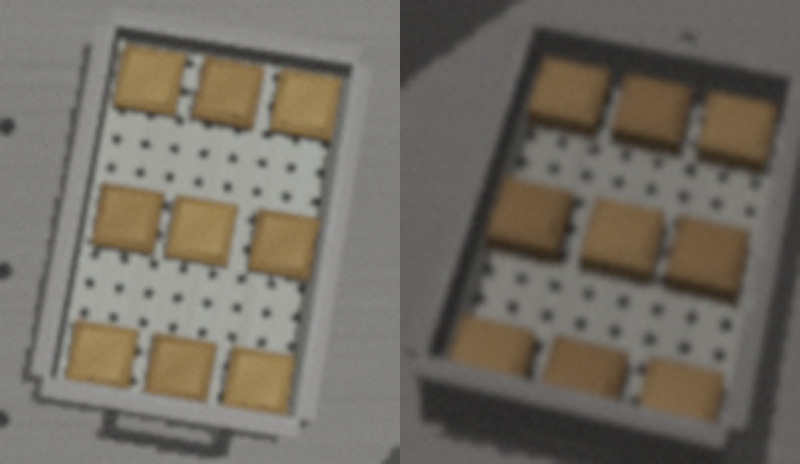

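The layer is done, with the rows at x = -77.7, -4.4 and +72.3 mm, all flat. Next I'll settle over the rest and lay the rake back.

arm_command(
  increments=[
    [[0,0,0],[0,0,0],0],
    [[0,0,0],[0,0,0],0],
    [[0,0,0],[0,0,0],0],
  ],
)

```text
clock: 18.6
tcp_pos: [0.518, -0.2766, 0.1867]
orientation: [-2.267, -2.174, -0.0]
contact_force: [0.6, 0.1, -1.8]
grip_width: 0.0177
```

```bash
python3 - <<'E'
from h import *
from scipy.spatial.transform import Rotation as R
o=r.get_obs();p=o["tcp_pos"];print(p.round(4),np.array([.5117,-.2814,.0939])-p,(R.from_rotvec([2.2692,2.1708,1e-4])*R.from_rotvec(o["orientation"]).inv()).as_rotvec().round(4))
E
```

```text
[ 0.518  -0.2766  0.1867] [-0.0062606  -0.00476298 -0.09277097] [-0.0014 -0.001  -0.0025]
```

arm_command(
  increments=[
    [[-0.0063,-0.0048,0],[0,0,-0.0025],0],
    [[-0.0063,-0.0048,-0.02],[0,0,-0.0025],0],
    [[-0.0063,-0.0048,-0.045],[0,0,-0.0025],0],
    [[-0.0063,-0.0048,-0.065],[0,0,-0.0025],0],
    [[-0.0063,-0.0048,-0.075],[0,0,-0.0025],0],
    [[-0.0063,-0.0048,-0.08],[0,0,-0.0025],0],
    [[-0.0063,-0.0048,-0.08],[0,0,-0.0025],0],
    [[-0.0063,-0.0048,-0.08],[0,0,-0.0025],0],
  ],
)

```text
clock: 19.4
tcp_pos: [0.5117, -0.2832, 0.1076]
orientation: [2.271, 2.168, 0.001]
contact_force: [-0.2, -0.1, -2.1]
grip_width: 0.0176
```

arm_command(
  increments=[
    [[0,0,-0.005],[0,0,0],0],
    [[0,0,-0.009],[0,0,0],0],
    [[0,0,-0.011],[0,0,0],0],
    [[0,0,-0.0118],[0,0,0],0],
    [[0,0,-0.0118],[0,0,0],0],
    [[0,0,-0.0118],[0,0,0],0],
  ],
)

```text
clock: 20.0
tcp_pos: [0.5113, -0.2823, 0.0949]
orientation: [-2.271, -2.17, -0.0]
contact_force: [-0.5, 1.6, -1.3]
grip_width: 0.018
```

arm_command(
  increments=[
    [[0.0003,0.0007,0],[0,0,0],0],
    [[0.0003,0.0009,-0.0005],[0,0,0],0],
    [[0.0003,0.0009,-0.001],[0,0,0],0],
    [[0.0003,0.0009,-0.001],[0,0,0],0],
  ],
)

```text
clock: 20.4
tcp_pos: [0.5118, -0.2817, 0.0941]
orientation: [2.272, 2.169, 0.001]
contact_force: [-0.8, 2.0, 1.5]
grip_width: 0.018
```

```bash
python3 st.py
```

```text
t 20.4 tip mm [  40.6 -339.4] z-bed 7.25 F [-1.12  1.81] 1.49 M [ 0.44 -0.03 -0.03]
```

arm_command(
  increments=[
    [[0,0.0003,0],[0,0,0.001],0],
    [[0,0.0003,0],[0,0,0.002],25],
    [[0,0.0003,0],[0,0,0.002],40],
    [[0,0.0003,0],[0,0,0.002],60],
    [[0,0.0003,0],[0,0,0.002],80],
    [[0,0.0003,0],[0,0,0.002],80],
    [[0,0.0003,0],[0,0,0.002],80],
  ],
)

```text
clock: 21.1
tcp_pos: [0.5115, -0.2816, 0.0939]
orientation: [2.27, 2.172, -0.0]
contact_force: [0.3, -0.1, -0.1]
grip_width: 0.0684
```

arm_command(
  increments=[
    [[0,0,0.01],[0,0,0],80],
    [[0,0,0.03],[0,0,0],80],
    [[0,0,0.06],[0,0,0],80],
    [[0,0,0.1],[0,0,0],80],
    [[0,0.04,0.14],[0,0,0],80],
    [[0,0.09,0.16],[0,0,0],80],
    [[0,0.14,0.16],[0,0,0],80],
    [[-0.02,0.17,0.16],[0,0,0],80],
    [[-0.02,0.17,0.16],[0,0,0],80],
  ],
)

```text
clock: 22.0
tcp_pos: [0.49, -0.1057, 0.2545]
orientation: [-2.259, -2.179, -0.002]
contact_force: [-0.1, -0.1, 0.9]
grip_width: 0.0681
```

```bash
python3 - <<'E'
from h import *
print(r.get_obs()["tcp_pos"],r.get_obs()["contact_force"])
t=grab("top","top8");s=grab("scene","scene8")
t0=cv2.imread("pics/top0.png");s0=cv2.imread("pics/scene0.png")
f=lambda a,x,y:cv2.resize(a[y:y+135,x:x+150],(400,300),interpolation=cv2.INTER_CUBIC)
cv2.imwrite("pics/m11.png",np.vstack([np.hstack([f(t0,440,215),f(t,440,215)]),np.hstack([f(s0,125,140),f(s,125,140)])]))
for n,a,b,(x,y,w_,h) in(("top",t0,t,(440,220,160,130)),("scene",s0,s,(130,140,140,110))):
    for im in(a,b):
        m=cv2.inRange(cv2.cvtColor(im[y:y+h,x:x+w_],cv2.COLOR_BGR2HSV),(105,120,40),(130,255,255));print(n,np.argwhere(m).mean(0).round(2),m.sum()//255)
E
```

```text
[ 0.49000309 -0.10568428  0.25448789] [-0.06970601 -0.07497765  0.8699077 ]
top [58.88 72.87] 536
top [nan nan] 0
scene [42.39 46.91] 247
scene [42.36 47.  ] 249<stdin>:9: RuntimeWarning: Mean of empty slice.
  ret = um.true_divide(
```

```bash
python3 - <<'E'
from h import *
a,b=(cv2.GaussianBlur(cv2.imread(f"pics/scene{i}.png"),(5,5),0)[150:245,135:215] for i in(0,8))
print("rake-area align",cv2.phaseCorrelate(*[np.float32(cv2.cvtColor(x,6)) for x in(a,b)]))
print(r.get_obs()["qvel"].round(3)); print(r.hand_in())
E
```

```text
rake-area align ((0.007681476491633532, -0.0028547889373626845), 1.0075178955992063)
[ 0.034  0.022  0.029 -0.022  0.002 -0.003  0.007]
the job is handed in; nothing more can be done
None
```

The nine blocks now lie flat in three rows of three, the rake is back in its rest, and the job is handed in at about 22 s of the 72 s allowed. I drew the top layer off to the near wall, then drew the front row to the middle, and left the back row where it lay.

- **Block layer:** the last top view puts the rows at x ≈ -78, -4.4 and +72 mm, against targets of -78, -3 and +73. The columns are within about 1.5 mm of -42, 0 and +42. The near row was pushed to the wall until about 3 N was felt.
- **Force on the bed:** I pressed the tips down by up to about 3 to 4 N when first finding the bed, and by about 2 to 3 N while drawing. For the first part of the near-row draw (tip x +4 to about -50 mm) the tips barely touched the bed or skimmed just above it, 0.1 to 0.4 mm up.
- **Rake in its rest:** the scene view aligns with the starting picture to 0.01 pixel, and the grip's colour patch sits within 0.1 pixel of where it began.
- **Not checked:** the arm hid the rake in the final top view, and I had reached the picture limit, so I confirmed its seating from the scene-view numbers only. I didn't measure the tube rack, dishes or connector box afterwards, but the arm's path stayed clear of them.
- **Disagreement:** the near wall was felt about 2 mm nearer the robot than the tine position worked out from the camera. I corrected for this when placing the middle row.

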